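# Fit a grinding wheel under the clamp collar of an arbor held in a vice

## Robot

A 6-joint arm with a two-finger parallel gripper is mounted at the origin on the work surface. World frame = base frame: x ahead of the robot, y to its left, z up, the work surface at z = 0. Lengths are in m, angles in degrees, forces in N, time in s.
With the tool pointing down it reaches from about 0.4 to 0.825 m from the base axis. Payload 7 kg.
Tool frame: the origin (TCP) lies at the very end of the fingers, on their centre line; the grasp point (between the pads) lies 19 mm behind it; z points along the fingers, y is the direction in which the jaws open and shut (so a half turn about z gives the same grasp; the last joint's range is limited). The gripper opens to 88 mm and grips with 3 to 60 N. Pads are 19 mm wide; open, the fingers measure 130 mm over their backs; the gripper's body (78 mm by 193 mm) begins 47 mm behind the grasp point.
Start: joints at [-50.357, 20.546, 0.682, 0, -70.136, -16.507], TCP at [0.265, -0.621, 0.227] pointing down, gripper open.
Joint ranges: [-176.03, 176.03], [-82.01, 121.73], [-58.28, 71.71], [-173.87, 95.51], [-174.79, -0.11], [-173.66, 173.66]. Speed limits (degrees/s): [136.94, 136.94, 172.46, 180, 180, 180].

## Interface

Orientations are given as [roll, pitch, yaw] about the fixed x, y, z axes, in that order (R = Rz(yaw) Ry(pitch) Rx(roll)).
In Python, from plant import telemetry, optics, ctrl gives the robot as it stands.
- The arm moves only by the tool servo_tool, never from a script. Its argument "rows" is a list of rows, each a list of 3 entries, a list of its own where there are three numbers: the shift along the tool's x, y, z in m, then the turn, a rotation vector about the tool's x, y, z in units of 6 degrees (1.0 is 6 degrees), then the closure, from 0 (fully open) to 1 (shut). A call has 1 to 20 rows; each row shifts and turns the commanded pose from where the row before left it, along the tool's axes as they then stand; what a row does not reach is not made up. A row lasts 1/12 s, in which the tool goes at most 41.7 mm and 7.16 degrees, less where a joint would pass 70% of its speed; a pose out of reach is approached as far as the arm can. A call is refused whole if a number of a shift passes 0.0417 or a number of a turn 1, either way. A call with a gripper value outside its range is refused whole. The fingers move at their own pace and stop on an object; the grip force is fixed at half the most. Time passes only in rows, so rows that do not move let the fingers close. It gives the time, the measured TCP pose, the force and the opening at its end, in the units of the state.
- telemetry.get_obs(): the state, without advancing time (a new reading comes with each control period).
- optics.snapshot(name): name is "scene" or "top" or "wrist"; returns the picture (384x512x3 uint8, red, green, blue); there is no depth.
- optics.camera_info(name): a dict with "mtx" (3x3 intrinsics, pixels), "rvec" (rotation vector, rad) and "tvec" (3), from world to camera coordinates, as OpenCV has them. Camera axes: x right, y down, z forward; pixel columns grow to the right and rows downward; lengths in m; the calibration is good to about 2 mm. A picture is of the moment at which its call begins: read the wrist's pose just before it. camera_info takes no time and is no camera call; for the wrist camera it gives the pose at the moment of the call.
- ctrl.close_job(): hands the job in, once; it reports no verdict.
The state is a dict: "clock": time; "joint_pos": joint angles; "qvel": joint speeds; "tau": joint torques, N m; "tool_pos": TCP position; "orientation": TCP orientation; "force": force on the tool from outside, world axes, zero at the start; "moment": the same for the moment, N m; "opening": finger opening in m.
Only numpy, scipy, OpenCV 4.12 (cv2) and the standard library are available. Lean on these libraries where they do the work, as an engineer would, in place of code of your own. Each camera call takes 0.05 s, during which the arm holds its last target.

## Task

The arbor standing upright in the vice carries a spacer and, on top of it, a clamp collar; the small grinding wheel still lies on the bench. Take the collar off and set it down, leave the spacer at the bottom, put the wheel on the spindle and then the collar back on top of it, each fully down. The wheel is brittle, so lower it and do not let it drop; leave the brush, nut, hammer and spanner around the vice where they are.

Things in the scene. Friction and masses are not known exactly. Their poses are not given: they have to be found in the camera images.
- vise: low cast vice bolted to the bench, origin on the bench right under the spindle's axis; 105 mm wide across its y, reaching 115 mm towards its -x and 150 mm towards its +x (screw and cross handle); jaws 85 mm high. It holds a steel arbor upright, whose shoulder stands 30 mm above the jaws
- shoulder (a point): centre of the arbor's flat shoulder (30 mm across) from which the spindle rises; z up along the spindle, 115 mm above the bench. Spindle: 12 mm diameter, 72 mm tall above the shoulder, its top 10 mm tapering to 6 mm
- spindle_tip (a point): top centre of the spindle, 72 mm above the shoulder (187 mm above the bench)
- spacer_mid (a point): centre of the brass spacer ring: 28 mm outside diameter, 12 mm high, 15 mm bore; starts on the spindle, resting on the shoulder under the collar, and stays there
- collar_mid (a point): centre (half-way up) of the steel clamp collar: plain upright sleeve, 36 mm outside diameter (35 to 38), 44 mm high, 15 mm bore right through, 0.29 kg; z is its axis. Starts loose on the spindle, standing on the spacer, the spindle 16 mm out of its top. Its centre ends 54 mm above the shoulder. Grip it at half height or above: lower, fingertips would meet the wheel
- wheel_mid (a point): centre (half-way up) of the grey abrasive grinding wheel: flat disc, 56 mm diameter (54 to 59), 20 mm thick, 15 mm bore, 0.11 kg; starts lying flat on the bench, z is its axis. It goes on the spacer, so its centre ends 22 mm above the shoulder
- mat_top (a point): centre of the top face of a clear black rubber mat fixed on the bench, 120 by 120 mm, 4 mm thick: a handy empty place to stand the collar meanwhile
- brush_mid (a point): centre of a wire cup brush, 48 mm across and 46 mm high, with a narrow neck on top; bystander
- nut_mid (a point): centre of a big dark hexagon nut, 46 mm across flats, 24 mm high, with a wide 28 mm hole; bystander
- hammer_grip (a point): handle of a hammer lying on the left of the bench; bystander
- wrench_grip (a point): handle of a spanner lying on the right of the bench; bystander
There are look-alikes about, which are no part of the job. Leave any green, orange or turquoise look-alike of the part that bears wheel_mid alone.

How it is judged:
By the outcome, as a careful person would: the job done as asked, in the order asked, and still so for the second after the job is handed in, with the robot touching nothing.
It also fails if it takes over 72 s, if anything falls off the work surface, if the arm or the gripper's body presses on something with over 40 N, if the wrist force passes 120 N, or if a joint passes its speed limit or range.

## Working session

There is one attempt and no reset: what is moved stays moved. The work goes in short steps, Python scripts to look and compute and a tool call to move; the robot and the scene stay as the last step left them, time stands still between calls to the robot, and variables do not carry over. Pictures are saved under pics/ and viewed, and the job is handed in when it is done.

Besides the shell and the picture viewer there is one more tool, called after "Call:" as name([rows], argument=value, ...), one row to a line, values as JSON. servo_tool: Moves the arm, as the interface text tells. Its arguments: {"type":"object","properties":{"rows":{"type":"array"}},"required":["rows"]}

```bash
mkdir -p pics; ls; python3 - <<'E'
from plant import telemetry, optics, ctrl
import cv2
print(telemetry.get_obs())
for n in ["scene","top","wrist"]:
    print(n,optics.camera_info(n))
    im=optics.snapshot(n); cv2.imwrite(f"pics/{n}0.png",im[:,:,::-1])
E
```

```text
pics
{'clock': 0.0, 'joint_pos': array([-5.03562558e+01,  2.05903252e+01,  6.32241608e-01, -1.98723891e-02,
       -7.01359832e+01, -1.65094756e+01]), 'qvel': array([ 0.00595247,  0.04604371, -0.01922394, -0.03035585,  0.08287678,
        0.03659576]), 'tau': array([ 6.16699726e-04, -5.82724428e+01,  2.93059319e+01,  6.99745819e+00,
        7.07093335e-03, -1.25412780e-04]), 'tool_pos': array([ 0.26499794, -0.62025796,  0.22562436]), 'orientation': array([ 1.79904502e+02, -8.82281317e-03, -1.56872492e+02]), 'force': array([-0.01431243, -0.7807678 ,  0.45487593]), 'moment': array([ 0.05505493,  0.01991515, -0.01558733]), 'opening': 0.08725111854107118}
scene {'mtx': array([[479.71851918,   0.        , 258.91643718],
       [  0.        , 479.71851918, 197.18230031],
       [  0.        ,   0.        ,   1.        ]]), 'rvec': array([ 1.44574857,  2.34500748, -0.67826361]), 'tvec': array([ 0.22768206, -0.38265192,  1.75413811])}
top {'mtx': array([[431.26124306,   0.        , 260.64639468],
       [  0.        , 431.26124306, 187.72166913],
       [  0.        ,   0.        ,   1.        ]]), 'rvec': array([ 2.15867819, -2.10598881,  0.20087467]), 'tvec': array([-0.00364719,  0.58956725,  1.3782039 ])}
wrist {'mtx': array([[286.54684257,   0.        , 251.80314921],
       [  0.        , 286.54684257, 186.70446937],
       [  0.        ,   0.        ,   1.        ]]), 'rvec': array([-1.6341405 , -2.47293137, -0.35600532]), 'tvec': array([ 0.67512264, -0.03509081,  0.39082628])}
```

View pics/scene0.png

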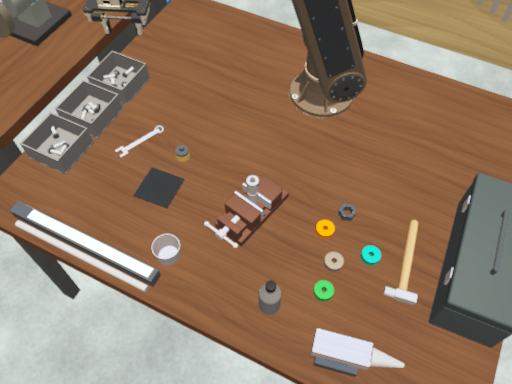

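View pics/top0.png

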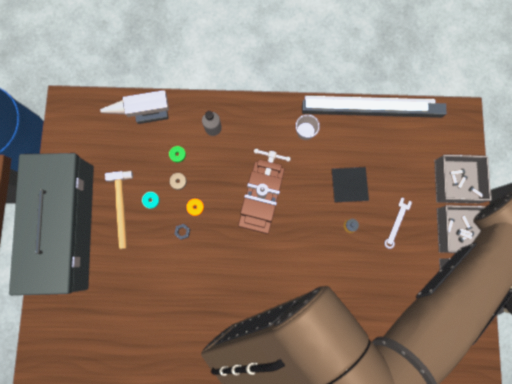

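View pics/wrist0.png

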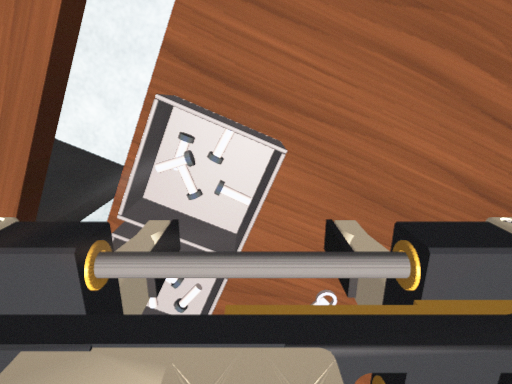

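The scene shows the vice at (252,205), collar top at (252,181), mat at (159,187). The disc candidates, top/scene pixels, are:
- green (177,154)/(324,290)
- tan-grey (177,181)/(334,261)
- orange (195,207)/(325,228)
- turquoise (150,200)/(371,254)
- nut (182,231)/(347,212)

By the description the tan-grey one is the wheel. I'll check it in a close crop and measure.

```bash
cat > h.py <<'E'
import numpy as np, cv2
from plant import telemetry, optics, ctrl
def cam(n):
    c=optics.camera_info(n); R=cv2.Rodrigues(np.array(c['rvec']))[0]; return np.array(c['mtx']),R,np.array(c['tvec'])
def ray(n,uv,C=None):
    K,R,t=C or cam(n); d=R.T@np.linalg.inv(K)@np.array([uv[0],uv[1],1.]); return -R.T@t,d
def plane(n,uv,z,C=None):
    o,d=ray(n,uv,C); return o+d*(z-o[2])/d[2]
def tri(n1,a,n2,b):
    o1,d1=ray(n1,a);o2,d2=ray(n2,b)
    s=np.linalg.lstsq(np.c_[d1,-d2],o2-o1,rcond=None)[0]
    p,q=o1+s[0]*d1,o2+s[1]*d2
    return (p+q)/2,np.linalg.norm(p-q)
def proj(n,p,C=None):
    K,R,t=C or cam(n); q=K@(R@np.array(p)+t); return q[:2]/q[2]
E
python3 - <<'E'
from h import *
t=cv2.imread('pics/top0.png'); s=cv2.imread('pics/scene0.png')
a=cv2.resize(t[130:245,130:300],None,fx=4,fy=4,interpolation=cv2.INTER_CUBIC)
b=cv2.resize(s[165:305,190:390],None,fx=4,fy=4,interpolation=cv2.INTER_CUBIC)
cv2.imwrite('pics/ct.png',a);cv2.imwrite('pics/cs.png',b)
for nm,p in dict(green=(177,154),tan=(177,181),orange=(195,207),turq=(150,200),nut=(182,231)).items():
    print(nm,plane('top',p,.02).round(4),t[p[1],p[0]])
print('vise',plane('top',(263,189),.187), 'mat',plane('top',(350,184),.004),'brush',plane('top',(351,225),.04))
print('tanscene',plane('scene',(334,261),.02),'matS',plane('scene',(159,187),.004),plane('scene',(252,181),.187))
E
```

```text
green [0.7056 0.3007 0.02  ] [ 59 102 123]
tan [0.6112 0.2952 0.02  ] [ 64  86 122]
orange [0.5238 0.2297 0.02  ] [ 53  89 142]
turq [0.5438 0.3822 0.02  ] [ 74  96 116]
nut [0.4423 0.2688 0.02  ] [ 59  85 129]
vise [0.56154901 0.00478201 0.187     ] mat [ 0.61921619 -0.29701032  0.004     ] brush [ 0.47432237 -0.29063907  0.04      ]
tanscene [0.61746768 0.29300593 0.02      ] matS [ 0.62052483 -0.29838267  0.004     ] [0.57877328 0.01123419 0.187     ]
```

View pics/ct.png

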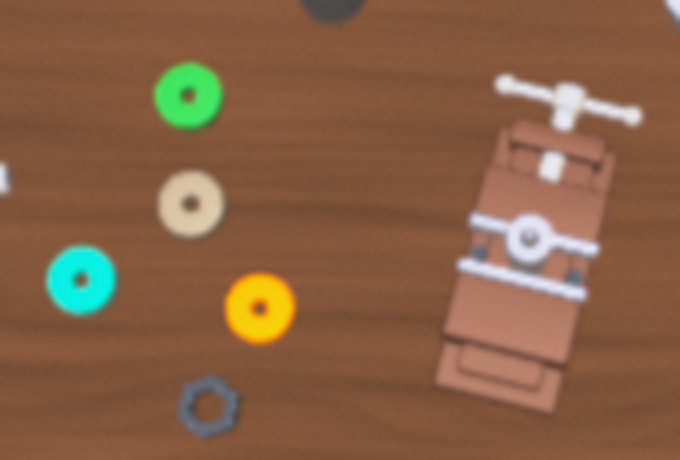

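View pics/cs.png

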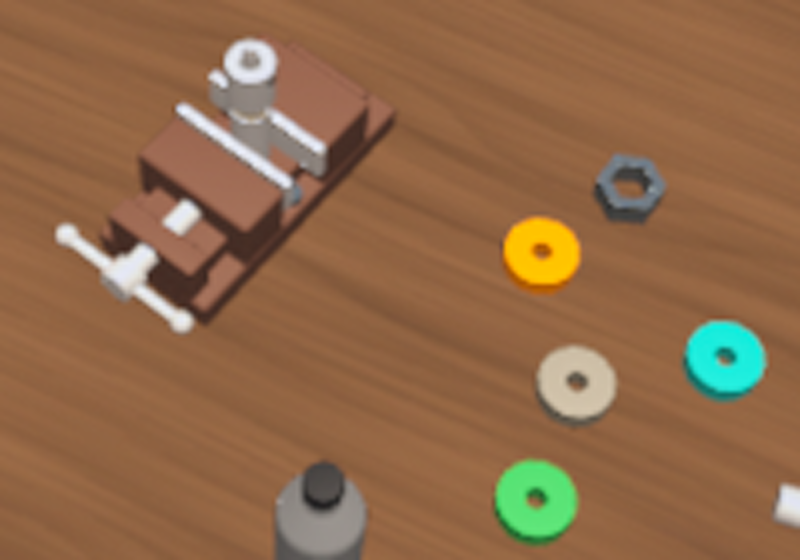

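The crops confirm it. The only uncoloured disc is the tan-grey one, top (177,181) and scene (334,261). The collar is the bright ring at top (262,189) and scene (252,180). Next come precise measurements.

```bash
python3 - <<'E'
from h import *
ims={n:cv2.imread(f'pics/{n}0.png') for n in('top','scene')}
def blob(n,c,f,r=22):
    im=ims[n]; x,y=c; p=im[y-r:y+r,x-r:x+r].astype(int); m=f(p).astype(np.uint8)
    k,l,st,ce=cv2.connectedComponentsWithStats(m)
    out=[]
    for i in range(1,k):
        if st[i,4]>20:
            cs,_=cv2.findContours((l==i).astype(np.uint8),0,1); 
            q=max(cs,key=cv2.contourArea); e=cv2.minEnclosingCircle(q); el=cv2.fitEllipse(q) if len(q)>5 else None
            out.append((st[i,4],(np.array(el[0])+[x-r,y-r]).round(2),np.round(el[1],1)))
    return sorted(out,key=lambda a:-a[0])[:2]
tan=lambda p:(p[...,0]>100)&(p[...,2]-p[...,0]<70)&(p[...,1]>140)
print(a:=blob('top',(177,181),tan)); print(b:=blob('scene',(334,261),tan))
print(tri('top',a[0][1],'scene',b[0][1]), plane('top',a[0][1],.02), plane('scene',b[0][1],.02))
br=lambda p:p.min(2)>185
print(blob('top',(262,189),br,9)); print(blob('scene',(252,180),br,12))
A=((529.5)/4-.5+130,239.5/4-.5+130);B=(250.5/4-.5+190,61.5/4-.5+165)
print(tri('top',A,'scene',B),plane('top',A,.171),plane('scene',B,.171))
E
```

```text
[(np.int32(191), array([177.32, 180.46]), array([15. , 15.5])), (np.int32(34), array([156.41, 198.21]), array([ 3.3, 10.7]))]
[(np.int32(253), array([333.84, 259.92]), array([16.6, 18.9]))]
(array([0.61369164, 0.29281795, 0.01955034]), np.float64(0.0032017919815563404)) [0.61312655 0.29427262 0.02      ] [0.61452481 0.29134388 0.02      ]
[(np.int32(105), array([261.7 , 188.81]), array([ 9.7, 15.5]))]
[(np.int32(87), array([252.12, 180.1 ]), array([ 9.9, 11.8]))]
(array([0.56406549, 0.00619193, 0.16973513]), np.float64(0.0037706400441826805)) [0.56314218 0.00796128 0.171     ] [0.56543526 0.00479309 0.171     ]
```

```bash
python3 - <<'E'
from h import *
from scipy.spatial.transform import Rotation as Ro
o=telemetry.get_obs();K,R,t=cam('wrist')
T=Ro.from_euler('xyz',o['orientation'],degrees=True).as_matrix()
print(T.T@(-R.T@t-o['tool_pos'])); print((R@T).round(3))
E
```

```text
[ 0.07687471 -0.0006233  -0.15856141]
[[-0.001  1.     0.001]
 [-0.96  -0.    -0.282]
 [-0.282 -0.001  0.96 ]]
```

Call:
servo_tool([
  [[0, 0, -0.012], [0, 0, 0.964], 0],
  [[0, 0, -0.012], [0, 0, 0.964], 0],
  [[0, 0, -0.012], [0, 0, 0.964], 0],
  [[0, 0, -0.012], [0, 0, 0.964], 0],
  [[-0.02, 0.04, 0], [0, 0, 0], 0],
  [[-0.02, 0.04, 0], [0, 0, 0], 0],
  [[-0.02, 0.04, 0], [0, 0, 0], 0],
  [[-0.02, 0.04, 0], [0, 0, 0], 0],
  [[-0.02, 0.04, 0], [0, 0, 0], 0],
  [[-0.02, 0.04, 0], [0, 0, 0], 0],
  [[-0.02, 0.04, 0], [0, 0, 0], 0],
  [[-0.02, 0.04, 0], [0, 0, 0], 0],
  [[-0.02, 0.04, 0], [0, 0, 0], 0],
  [[-0.02, 0.04, 0], [0, 0, 0], 0],
  [[0, 0, 0], [0, 0, 0], 0],
])

```text
clock: 1.4
tool_pos: [0.454, -0.243, 0.2746]
orientation: [180.0, 0.1, -179.7]
force: [-0.3, -0.3, -0.1]
opening: 0.0877
```

Call:
servo_tool([
  [[-0.01, 0.035, 0], [0, 0, 0], 0],
  [[-0.01, 0.035, 0], [0, 0, 0], 0],
  [[-0.01, 0.035, 0], [0, 0, 0], 0],
  [[-0.01, 0.035, 0], [0, 0, 0], 0],
  [[-0.01, 0.035, 0], [0, 0, 0], 0],
  [[-0.01, 0.035, 0], [0, 0, 0], 0],
  [[-0.01, 0.035, 0], [0, 0, 0], 0],
  [[0, 0, 0], [0, 0, 0], 0],
  [[0, 0, 0], [0, 0, 0], 0],
])

```text
clock: 2.15
tool_pos: [0.5217, -0.0013, 0.2741]
orientation: [-180.0, -0.1, -179.8]
force: [-0.5, -0.9, 0.6]
opening: 0.0876
```

```bash
python3 - <<'E'
from h import *
o=telemetry.get_obs(); C=cam('wrist'); im=optics.snapshot('wrist')[:,:,::-1].copy(); cv2.imwrite('pics/w1.png',im)
print(o['tool_pos'],o['orientation'],proj('wrist',(.564,.0065,.171),C))
E
```

```text
[ 0.52168793 -0.00130163  0.2740777 ] [-1.79991090e+02 -5.07864082e-02 -1.79818947e+02] [260.63557086 227.4068685 ]
```

View pics/w1.png

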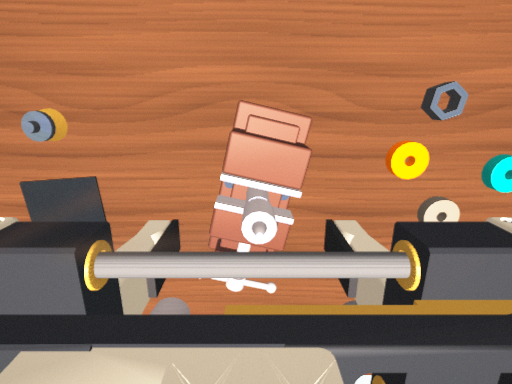

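The collar top ring is at about (259,227), against a prediction of (260.6,227.4). I'll fit it.

```bash
python3 - <<'E'
from h import *
im=cv2.imread('pics/w1.png'); p=im[205:250,235:285]
cv2.imwrite('pics/w1c.png',cv2.resize(p,None,fx=12,fy=12,interpolation=cv2.INTER_CUBIC))
C=cam('wrist')
for uv in [(259.,227.5)]: print(plane('wrist',uv,.171,C))
E
```

```text
[0.56385358 0.00372571 0.171     ]
```

View pics/w1c.png

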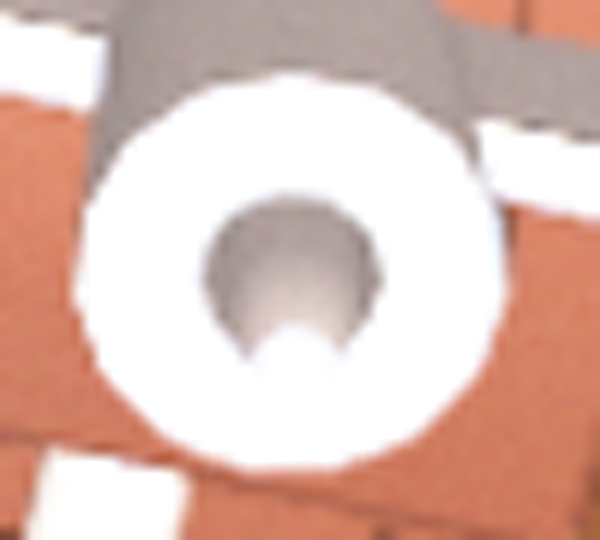

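Call:
servo_tool([
  [[-0.014, 0.002, 0], [0, 0, 0], 0],
  [[-0.014, 0.002, 0], [0, 0, 0], 0],
  [[-0.014, 0.002, 0], [0, 0, 0], 0],
  [[0, 0, 0.02], [0, 0, 0], 0],
  [[0, 0, 0.02], [0, 0, 0], 0],
  [[0, 0, 0.02], [0, 0, 0], 0],
  [[0, 0, 0.02], [0, 0, 0], 0],
  [[0, 0, 0.02], [0, 0, 0], 0],
  [[0, 0, 0.02], [0, 0, 0], 0],
  [[0, 0, 0.015], [0, 0, 0], 0],
  [[0, 0, 0.003], [0, 0, 0], 0],
  [[0, 0, 0], [0, 0, 0], 0],
  [[0, 0, 0], [0, 0, 0], 0],
])

```text
clock: 3.28
tool_pos: [0.5639, 0.0022, 0.1374]
orientation: [-180.0, 0.0, 180.0]
force: [0.9, 0.1, -0.1]
opening: 0.0873
```

```bash
python3 - <<'E'
from h import *
cv2.imwrite('pics/w2.png',optics.snapshot('wrist')[:,:,::-1]); print(telemetry.get_obs()['tool_pos'])
E
```

```text
[0.56418735 0.0025425  0.13775424]
```

View pics/w2.png

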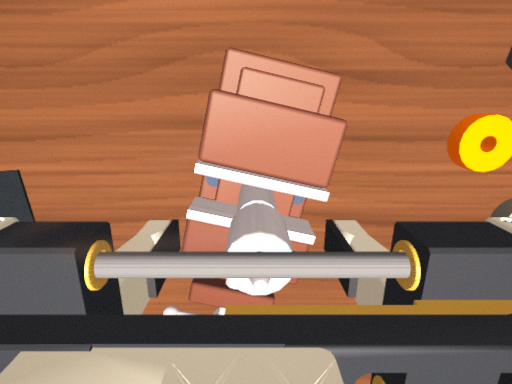

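The collar sits between the fingers, centred at u≈259 against a finger mid-line of ≈252. I'll shift +2 mm in y and grip.

Call:
servo_tool([
  [[0, 0.002, 0], [0, 0, 0], 0],
  [[0, 0, 0], [0, 0, 0], 0.5],
  [[0, 0, 0], [0, 0, 0], 0.8],
  [[0, 0, 0], [0, 0, 0], 1],
  [[0, 0, 0], [0, 0, 0], 1],
  [[0, 0, 0], [0, 0, 0], 1],
  [[0, 0, 0], [0, 0, 0], 1],
  [[0, 0, 0], [0, 0, 0], 1],
  [[0, 0, 0], [0, 0, 0], 1],
  [[0, 0, 0], [0, 0, 0], 1],
])

```text
clock: 4.17
tool_pos: [0.5636, 0.0051, 0.1365]
orientation: [180.0, 0.0, 180.0]
force: [-0.4, 1.2, 0.5]
opening: 0.0351
```

Call:
servo_tool([
  [[0, 0, -0.005], [0, 0, 0], 1],
  [[0, 0, -0.005], [0, 0, 0], 1],
  [[0, 0, -0.01], [0, 0, 0], 1],
  [[0, 0, -0.01], [0, 0, 0], 1],
  [[0, 0, -0.01], [0, 0, 0], 1],
  [[0, 0, -0.01], [0, 0, 0], 1],
  [[0, 0, -0.015], [0, 0, 0], 1],
  [[0, 0, -0.015], [0, 0, 0], 1],
  [[0, 0, 0], [0, 0, 0], 1],
  [[0, 0, 0], [0, 0, 0], 1],
])

```text
clock: 5.0
tool_pos: [0.564, 0.0052, 0.2177]
orientation: [179.9, 0.1, -180.0]
force: [0.1, 0.3, -3.9]
opening: 0.0352
```

```bash
python3 - <<'E'
from h import *
s=optics.snapshot('scene')[:,:,::-1]; cv2.imwrite('pics/s3.png',cv2.resize(s[110:260,170:370],None,fx=4,fy=4,interpolation=cv2.INTER_CUBIC))
print(telemetry.get_obs()['force'])
E
```

```text
[ 0.32875028  0.33406558 -3.27652765]
```

View pics/s3.png

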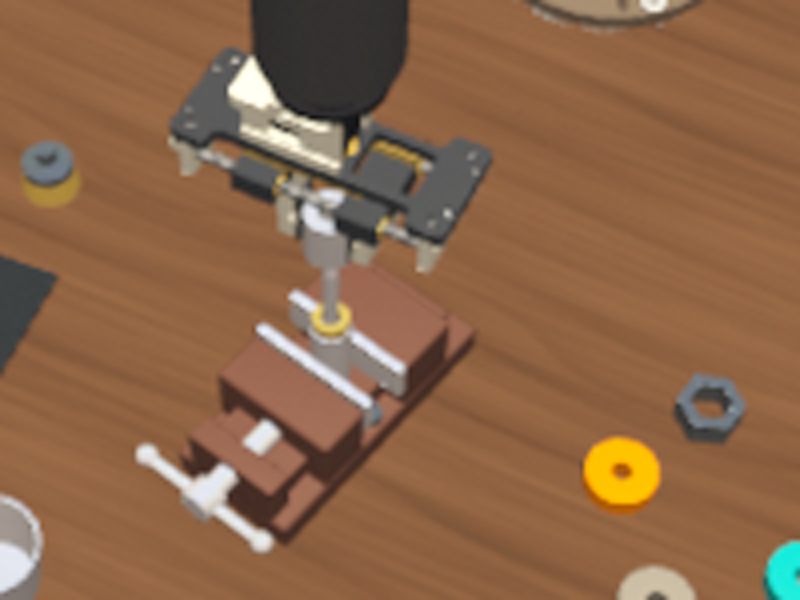

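The collar is clear of the spindle (crop about (325,235)) and the brass spacer stays on the shoulder (330,320). Now to the mat.

Call:
servo_tool([
  [[-0.006, -0.03, 0], [0, 0, 0], 1],
  [[-0.006, -0.03, 0], [0, 0, 0], 1],
  [[-0.006, -0.03, 0], [0, 0, 0], 1],
  [[-0.006, -0.03, 0], [0, 0, 0], 1],
  [[-0.006, -0.03, 0], [0, 0, 0], 1],
  [[-0.006, -0.03, 0], [0, 0, 0], 1],
  [[-0.006, -0.03, 0], [0, 0, 0], 1],
  [[-0.006, -0.03, 0], [0, 0, 0], 1],
  [[-0.006, -0.03, 0], [0, 0, 0], 1],
  [[-0.003, -0.03, 0], [0, 0, 0], 1],
  [[0, 0, 0.02], [0, 0, 0], 1],
  [[0, 0, 0.025], [0, 0, 0], 1],
  [[0, 0, 0.025], [0, 0, 0], 1],
  [[0, 0, 0.025], [0, 0, 0], 1],
  [[0, 0, 0.025], [0, 0, 0], 1],
  [[0, 0, 0.025], [0, 0, 0], 1],
  [[0, 0, 0.02], [0, 0, 0], 1],
  [[0, 0, 0.01], [0, 0, 0], 1],
  [[0, 0, 0], [0, 0, 0], 1],
  [[0, 0, 0], [0, 0, 0], 1],
])

```text
clock: 6.72
tool_pos: [0.6203, -0.2951, 0.041]
orientation: [180.0, -0.1, -180.0]
force: [-0.2, -0.1, -1.7]
opening: 0.0349
```

Call:
servo_tool([
  [[0, 0, 0.01], [0, 0, 0], 1],
  [[0, 0, 0.01], [0, 0, 0], 1],
  [[0, 0, 0.003], [0, 0, 0], 1],
  [[0, 0, 0.002], [0, 0, 0], 1],
  [[0, 0, 0.001], [0, 0, 0], 1],
  [[0, 0, 0.001], [0, 0, 0], 1],
  [[0, 0, 0], [0, 0, 0], 1],
])

```text
clock: 7.3
tool_pos: [0.6207, -0.2951, 0.0147]
orientation: [-180.0, 0.0, -180.0]
force: [0.5, -0.2, -3.4]
opening: 0.0348
```

Call:
servo_tool([
  [[0, 0, 0.001], [0, 0, 0], 1],
  [[0, 0, 0.001], [0, 0, 0], 1],
  [[0, 0, 0], [0, 0, 0], 1],
])

```text
clock: 7.55
tool_pos: [0.6209, -0.2951, 0.0136]
orientation: [-180.0, 0.1, -180.0]
force: [-1.7, 1.2, 3.8]
opening: 0.0351
```

Contact (force +3.8 N), so release and rise.

Call:
servo_tool([
  [[0, 0, 0], [0, 0, 0], 0.5],
  [[0, 0, 0], [0, 0, 0], 0.3],
  [[0, 0, 0], [0, 0, 0], 0],
  [[0, 0, 0], [0, 0, 0], 0],
  [[0, 0, 0], [0, 0, 0], 0],
  [[0, 0, -0.02], [0, 0, 0], 0],
  [[0, 0, -0.03], [0, 0, 0], 0],
  [[0, 0, -0.04], [0, 0, 0], 0],
  [[0, 0, -0.04], [0, 0, 0], 0],
  [[0, 0, -0.04], [0, 0, 0], 0],
  [[0, 0, -0.04], [0, 0, 0], 0],
  [[0, 0, -0.03], [0, 0, 0], 0],
  [[0, 0, 0], [0, 0, 0], 0],
  [[0, 0, 0], [0, 0, 0], 0],
])

```text
clock: 8.72
tool_pos: [0.6215, -0.2953, 0.2555]
orientation: [-179.9, 0.3, -180.0]
force: [-0.5, 0.9, -0.7]
opening: 0.0875
```

```bash
python3 - <<'E'
from h import *
o=telemetry.get_obs();C=cam('wrist')
cv2.imwrite('pics/w4.png',optics.snapshot('wrist')[:,:,::-1]); print(o['tool_pos'],proj('wrist',(.6209,-.2951,.048),C))
E
```

```text
[ 0.62151728 -0.29529083  0.2555209 ] [252.95430295 162.60077142]
```

View pics/w4.png

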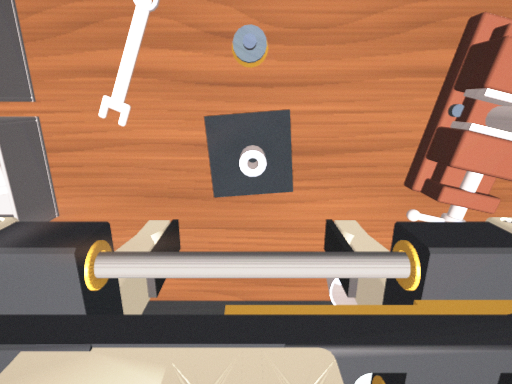

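The collar stands upright on the mat at (253,162), as predicted. Now to the wheel.

Call:
servo_tool([
  [[0, 0.035, 0], [0, 0, 0], 0],
  [[0, 0.035, 0], [0, 0, 0], 0],
  [[0, 0.035, 0], [0, 0, 0], 0],
  [[0, 0.035, 0], [0, 0, 0], 0],
  [[0, 0.035, 0], [0, 0, 0], 0],
  [[0, 0.035, 0], [0, 0, 0], 0],
  [[0, 0.035, 0], [0, 0, 0], 0],
  [[0, 0.035, 0], [0, 0, 0], 0],
  [[0, 0.035, 0], [0, 0, 0], 0],
  [[0, 0.035, 0], [0, 0, 0], 0],
  [[0, 0.035, 0], [0, 0, 0], 0],
  [[0, 0.035, 0], [0, 0, 0], 0],
  [[0, 0.035, 0], [0, 0, 0], 0],
  [[0, 0.035, 0], [0, 0, 0], 0],
  [[0, 0.035, 0], [0, 0, 0], 0],
  [[0, 0.035, 0], [0, 0, 0], 0],
  [[0, 0.03, 0], [0, 0, 0], 0],
  [[0, 0, 0], [0, 0, 0], 0],
  [[0, 0, 0], [0, 0, 0], 0],
])

```text
clock: 10.35
tool_pos: [0.6195, 0.2964, 0.2499]
orientation: [-179.9, -0.2, -179.9]
force: [-0.4, -0.5, -0.6]
opening: 0.0879
```

```bash
python3 - <<'E'
from h import *
o=telemetry.get_obs();C=cam('wrist')
im=optics.snapshot('wrist')[:,:,::-1].copy();cv2.imwrite('pics/w5.png',im); print(o['tool_pos'],o['orientation'],proj('wrist',(.6137,.293,.02),C))
p=im[:215].astype(int);hs=cv2.cvtColor(im[:215],cv2.COLOR_BGR2HSV)
m=((hs[...,1]<90)&(p[...,2]>170)).astype(np.uint8)
k,l,st,ce=cv2.connectedComponentsWithStats(m)
for i in range(1,k):
    if st[i,4]>150:
        q=max(cv2.findContours((l==i).astype(np.uint8),0,1)[0],key=cv2.contourArea); e=cv2.fitEllipse(q); print(st[i],e,plane('wrist',e[0],.02,C))
E
```

```text
[0.6195353  0.2964395  0.24989786] [-179.87042014   -0.18154656 -179.86616709] [250.48749753 156.81825721]
[ 362    0   68  179 3116] ((384.1351013183594, 94.64122009277344), (76.80166625976562, 178.95465087890625), 173.17189025878906) [0.53222219 0.46543787 0.02      ]
[  0 104  40  17 323] ((18.90721893310547, 111.98043060302734), (7.752701759338379, 55.047393798828125), 103.0204086303711) [ 0.55473267 -0.01180274  0.02      ]
[ 229  136   41   40 1150] ((249.298583984375, 155.84596252441406), (38.55908966064453, 39.334617614746094), 94.42977142333984) [0.61235749 0.29137082 0.02      ]
[  0 138  39  16 302] ((18.780397415161133, 145.76283264160156), (7.408565044403076, 53.82307052612305), 102.7752685546875) [ 0.59920602 -0.0219978   0.02      ]
[  2 180  16  16 223] ((9.312463760375977, 187.7174530029297), (14.753597259521484, 18.009057998657227), 124.30968475341797) [ 0.65872493 -0.04886353  0.02      ]
```

View pics/w5.png

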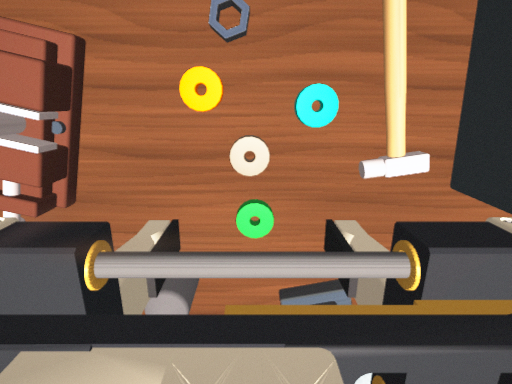

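The wheel is at (249,156) → (0.612, 0.291), agreeing with the top/scene fix to about 2 mm. I'll align and descend.

Call:
servo_tool([
  [[0.007, -0.005, 0.01], [0, 0, 0], 0],
  [[0, 0, 0.025], [0, 0, 0], 0],
  [[0, 0, 0.025], [0, 0, 0], 0],
  [[0, 0, 0.025], [0, 0, 0], 0],
  [[0, 0, 0.025], [0, 0, 0], 0],
  [[0, 0, 0.025], [0, 0, 0], 0],
  [[0, 0, 0.02], [0, 0, 0], 0],
  [[0, 0, 0.02], [0, 0, 0], 0],
  [[0, 0, 0.01], [0, 0, 0], 0],
  [[0, 0, 0], [0, 0, 0], 0],
  [[0, 0, 0], [0, 0, 0], 0],
])

```text
clock: 11.32
tool_pos: [0.6137, 0.2891, 0.0675]
orientation: [-179.9, -0.0, 180.0]
force: [0.2, -0.3, 0.5]
opening: 0.0876
```

```bash
python3 - <<'E'
from h import *
o=telemetry.get_obs();C=cam('wrist')
im=optics.snapshot('wrist')[:,:,::-1].copy();cv2.imwrite('pics/w6.png',im); print(o['tool_pos'],o['orientation'],proj('wrist',(.6124,.2914,.02),C))
E
```

```text
[0.61368333 0.28908252 0.06753911] [-1.79947520e+02 -3.11187749e-02  1.79963036e+02] [256.18779029 205.239639  ]
```

View pics/w6.png

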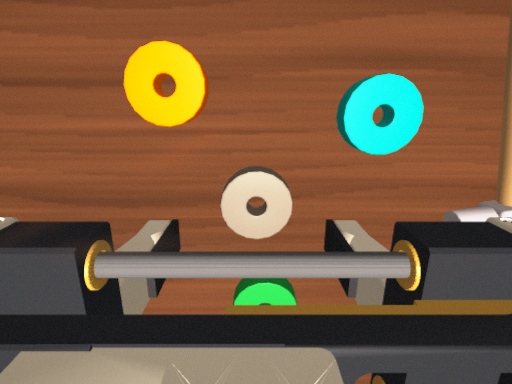

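The wheel top is centred at (256.5,204.5), matching the prediction. A small correction, then down and grip.

Call:
servo_tool([
  [[0.0015, 0.0025, 0.01], [0, 0, 0], 0],
  [[0, 0, 0.02], [0, 0, 0], 0],
  [[0, 0, 0.015], [0, 0, 0], 0],
  [[0, 0, 0.01], [0, 0, 0], 0],
  [[0, 0, 0.005], [0, 0, 0], 0],
  [[0, 0, 0.002], [0, 0, 0], 0],
  [[0, 0, 0], [0, 0, 0], 0],
  [[0, 0, 0], [0, 0, 0], 0],
])

```text
clock: 12.03
tool_pos: [0.6125, 0.2929, 0.0064]
orientation: [180.0, 0.1, -180.0]
force: [0.5, 0.6, 0.6]
opening: 0.0875
```

Call:
servo_tool([
  [[0, -0.001, 0.002], [0, 0, 0], 0],
  [[0, 0, 0], [0, 0, 0], 0.3],
  [[0, 0, 0], [0, 0, 0], 0.4],
  [[0, 0, 0], [0, 0, 0], 0.6],
  [[0, 0, 0], [0, 0, 0], 1],
  [[0, 0, 0], [0, 0, 0], 1],
  [[0, 0, 0], [0, 0, 0], 1],
  [[0, 0, 0], [0, 0, 0], 1],
])

```text
clock: 12.7
tool_pos: [0.6121, 0.2916, 0.0037]
orientation: [180.0, 0.0, -180.0]
force: [-0.6, 0.2, 0.3]
opening: 0.0555
```

Call:
servo_tool([
  [[0, 0, -0.005], [0, 0, 0], 1],
  [[0, 0, -0.01], [0, 0, 0], 1],
  [[0, 0, -0.02], [0, 0, 0], 1],
  [[0, 0, -0.03], [0, 0, 0], 1],
  [[0, 0, -0.03], [0, 0, 0], 1],
  [[0, 0, -0.03], [0, 0, 0], 1],
  [[0, 0, -0.03], [0, 0, 0], 1],
  [[0, 0, -0.03], [0, 0, 0], 1],
  [[0, 0, -0.025], [0, 0, 0], 1],
  [[0, 0, -0.015], [0, 0, 0], 1],
  [[0, 0, -0.005], [0, 0, 0], 1],
  [[0, 0, 0], [0, 0, 0], 1],
  [[0, 0, 0], [0, 0, 0], 1],
])

```text
clock: 13.78
tool_pos: [0.6115, 0.2913, 0.233]
orientation: [-180.0, -0.0, 180.0]
force: [-0.1, -0.6, -1.3]
opening: 0.0559
```

```bash
python3 - <<'E'
from h import *
o=telemetry.get_obs();C=cam('wrist')
im=optics.snapshot('wrist')[:,:,::-1].copy();cv2.imwrite('pics/w7.png',im); p=np.array(o['tool_pos']);print(p,o['orientation'],o['force'],o['opening'],proj('wrist',p+[0,0,.016],C))
E
```

```text
[0.61149011 0.29127679 0.23297488] [-1.79998470e+02 -4.93424317e-02  1.79989846e+02] [-0.11308054 -0.62772404 -1.34640436] 0.0558725608453865 [253.5930438 246.9003467]
```

View pics/w7.png

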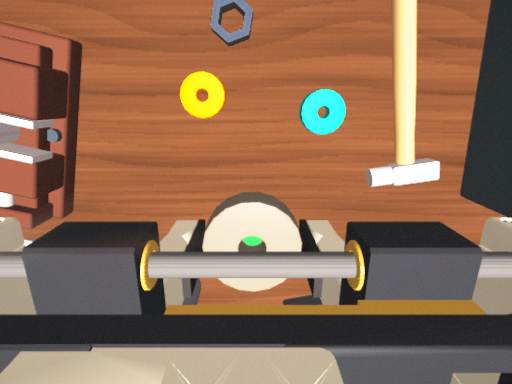

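The wheel is held centred, at (252.5,247) against an expected (253.6,247). I'll move beside the vice and look at the spindle tip first.

Call:
servo_tool([
  [[0, -0.015, 0], [0, 0, 0], 1],
  [[0, -0.03, 0], [0, 0, 0], 1],
  [[0, -0.03, 0], [0, 0, 0], 1],
  [[0, -0.03, 0], [0, 0, 0], 1],
  [[0, -0.03, 0], [0, 0, 0], 1],
  [[0, -0.03, 0], [0, 0, 0], 1],
  [[0, -0.03, 0], [0, 0, 0], 1],
  [[0, -0.03, 0], [0, 0, 0], 1],
  [[0, -0.03, 0], [0, 0, 0], 1],
  [[0, -0.02, 0], [0, 0, 0], 1],
  [[0, -0.01, 0], [0, 0, 0], 1],
  [[0, 0, 0], [0, 0, 0], 1],
  [[0, 0, 0], [0, 0, 0], 1],
])

```text
clock: 14.92
tool_pos: [0.6116, 0.0059, 0.2325]
orientation: [-180.0, -0.1, 179.9]
force: [-0.0, 0.5, -1.7]
opening: 0.056
```

```bash
python3 - <<'E'
from h import *
o=telemetry.get_obs();C=cam('wrist')
im=optics.snapshot('wrist')[:,:,::-1].copy();cv2.imwrite('pics/w8.png',cv2.resize(im[90:230,180:320],None,fx=4,fy=4,interpolation=cv2.INTER_CUBIC)); p=np.array(o['tool_pos']);print(p,o['orientation'],o['force'],o['opening'])
print(proj('wrist',(.564,.0045,.187),C),C)
E
```

```text
[0.61157672 0.00587457 0.23254466] [-1.79984188e+02 -9.11386544e-02  1.79920696e+02] [-0.03690848  0.52833559 -1.69506033] 0.05601607532671734
[251.15448772 144.9995782 ] (array([[286.54684257,   0.        , 251.80314921],
       [  0.        , 286.54684257, 186.70446937],
       [  0.        ,   0.        ,   1.        ]]), array([[ 1.97099260e-03,  9.99997727e-01, -8.13024061e-04],
       [ 9.59885794e-01, -1.66397075e-03,  2.80386328e-01],
       [ 2.80384338e-01, -1.33304962e-03, -9.59886892e-01]]), array([-0.00592166, -0.62350819,  0.22548541]))
```

View pics/w8.png

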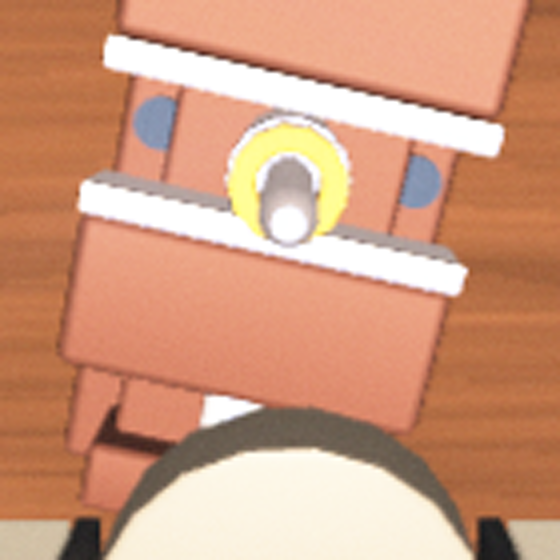

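The tip is at (251.9,144.9), giving a spindle at (0.564, 0.005). That agrees with where the collar was gripped. Align and lower.

Call:
servo_tool([
  [[0.012, 0, 0], [0, 0, 0], 1],
  [[0.012, 0, 0], [0, 0, 0], 1],
  [[0.012, 0, 0], [0, 0, 0], 1],
  [[0.008, -0.001, 0], [0, 0, 0], 1],
  [[0.0035, 0, 0], [0, 0, 0], 1],
  [[0, 0, 0.015], [0, 0, 0], 1],
  [[0, 0, 0.015], [0, 0, 0], 1],
  [[0, 0, 0], [0, 0, 0], 1],
  [[0, 0, 0], [0, 0, 0], 1],
])

```text
clock: 15.72
tool_pos: [0.5644, 0.0057, 0.2031]
orientation: [-180.0, -0.1, -180.0]
force: [0.0, -0.5, -0.9]
opening: 0.0557
```

```bash
python3 - <<'E'
from h import *
P=[];
o=telemetry.get_obs();C=cam('wrist')
im=optics.snapshot('wrist')[:,:,::-1].copy();cv2.imwrite('pics/w9.png',cv2.resize(im[180:300,180:320],None,fx=5,fy=5,interpolation=cv2.INTER_CUBIC)); p=np.array(o['tool_pos']);print(p,o['orientation'],o['force'],o['opening'])
print(proj('wrist',(.564,.005,.187),C),proj('wrist',p+[0,0,.016],C))
E
```

```text
[0.56436151 0.00567072 0.20311339] [-1.79957639e+02 -8.84102347e-02 -1.79965640e+02] [ 0.01176172 -0.54813508 -0.87280767] 0.055686042290787746
[252.30603718 222.8876288 ] [253.5426326  246.83040271]
```

View pics/w9.png

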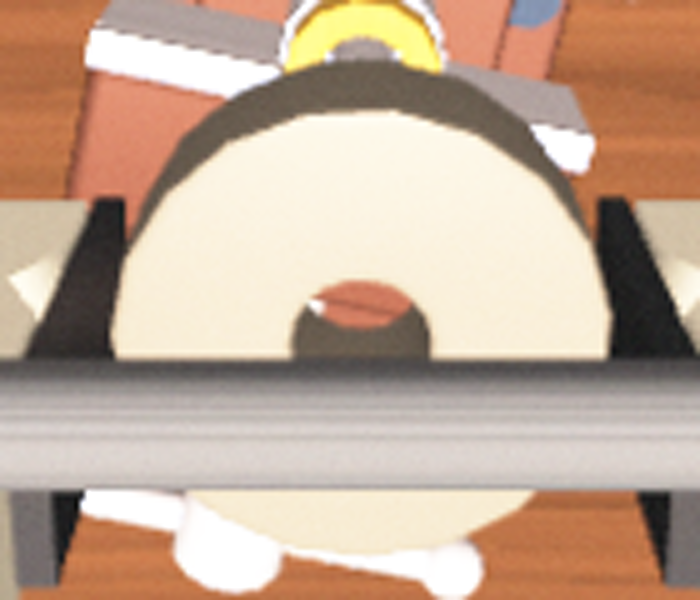

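The wheel is aligned within about 0.5 mm by bore and rim pixels, so I'll lower it in steps.

Call:
servo_tool([
  [[0, 0, 0.005], [0, 0, 0], 1],
  [[0, 0, 0.005], [0, 0, 0], 1],
  [[0, 0, 0.005], [0, 0, 0], 1],
  [[0, 0, 0.005], [0, 0, 0], 1],
  [[0, 0, 0.005], [0, 0, 0], 1],
  [[0, 0, 0.005], [0, 0, 0], 1],
  [[0, 0, 0.005], [0, 0, 0], 1],
  [[0, 0, 0], [0, 0, 0], 1],
])

```text
clock: 16.43
tool_pos: [0.5639, 0.0054, 0.1672]
orientation: [-180.0, -0.1, 180.0]
force: [-0.6, -0.1, -2.1]
opening: 0.0555
```

Call:
servo_tool([
  [[0, 0, 0.006], [0, 0, 0], 1],
  [[0, 0, 0.006], [0, 0, 0], 1],
  [[0, 0, 0.006], [0, 0, 0], 1],
  [[0, 0, 0.006], [0, 0, 0], 1],
  [[0, 0, 0.005], [0, 0, 0], 1],
  [[0, 0, 0.002], [0, 0, 0], 1],
  [[0, 0, 0.002], [0, 0, 0], 1],
  [[0, 0, 0], [0, 0, 0], 1],
])

```text
clock: 17.1
tool_pos: [0.5644, 0.0054, 0.1352]
orientation: [-180.0, -0.0, 180.0]
force: [-0.3, -0.6, -0.7]
opening: 0.0559
```

Call:
servo_tool([
  [[0, 0, 0.001], [0, 0, 0], 1],
  [[0, 0, 0.001], [0, 0, 0], 1],
  [[0, 0, 0.001], [0, 0, 0], 1],
  [[0, 0, 0], [0, 0, 0], 1],
])

```text
clock: 17.43
tool_pos: [0.5645, 0.0055, 0.1325]
orientation: [180.0, 0.0, 180.0]
force: [0.7, -1.2, -0.9]
opening: 0.056
```

Call:
servo_tool([
  [[0, 0, 0.0007], [0, 0, 0], 1],
  [[0, 0, 0], [0, 0, 0], 1],
])

```text
clock: 17.6
tool_pos: [0.5645, 0.0055, 0.1319]
orientation: [180.0, 0.0, -180.0]
force: [-0.3, 0.6, -0.8]
opening: 0.056
```

Call:
servo_tool([
  [[0, 0, 0.0007], [0, 0, 0], 1],
  [[0, 0, 0], [0, 0, 0], 1],
])

```text
clock: 17.77
tool_pos: [0.5645, 0.0055, 0.1311]
orientation: [-180.0, -0.0, 180.0]
force: [0.1, -0.2, -0.7]
opening: 0.0558
```

Call:
servo_tool([
  [[0, 0, 0.0005], [0, 0, 0], 1],
  [[0, 0, 0], [0, 0, 0], 1],
])

```text
clock: 17.93
tool_pos: [0.5645, 0.0055, 0.1306]
orientation: [-180.0, 0.0, -180.0]
force: [-0.0, -0.3, -1.2]
opening: 0.0558
```

Call:
servo_tool([
  [[0, 0, 0.0005], [0, 0, 0], 1],
  [[0, 0, 0], [0, 0, 0], 1],
])

```text
clock: 18.1
tool_pos: [0.5646, 0.0055, 0.1306]
orientation: [-180.0, 0.0, -180.0]
force: [-1.8, 0.3, 3.6]
opening: 0.056
```

Contact is at TCP z 0.1306, where the expected seat is 0.1307. Open slowly, rise and check.

Call:
servo_tool([
  [[0, 0, 0], [0, 0, 0], 0.35],
  [[0, 0, 0], [0, 0, 0], 0.3],
  [[0, 0, 0], [0, 0, 0], 0.2],
  [[0, 0, 0], [0, 0, 0], 0],
  [[0, 0, 0], [0, 0, 0], 0],
  [[0, 0, 0], [0, 0, 0], 0],
  [[0, 0, -0.01], [0, 0, 0], 0],
  [[0, 0, -0.02], [0, 0, 0], 0],
  [[0, 0, -0.03], [0, 0, 0], 0],
  [[0, 0, -0.03], [0, 0, 0], 0],
  [[0, 0, -0.02], [0, 0, 0], 0],
  [[-0.024, 0, -0.01], [0, 0, 0], 0],
  [[-0.024, 0, 0], [0, 0, 0], 0],
  [[0, 0, 0], [0, 0, 0], 0],
  [[0, 0, 0], [0, 0, 0], 0],
])

```text
clock: 19.35
tool_pos: [0.6131, 0.0054, 0.2503]
orientation: [-180.0, -0.0, 180.0]
force: [-0.2, -0.3, -0.1]
opening: 0.0878
```

```bash
python3 - <<'E'
from h import *
C=cam('wrist');o=telemetry.get_obs()
im=optics.snapshot('wrist')[:,:,::-1].copy();s=optics.snapshot('scene')[:,:,::-1]
print(o['tool_pos'],proj('wrist',(.564,.005,.147),C))
a=cv2.resize(im[60:260,130:370],None,fx=3,fy=3);b=cv2.resize(s[130:250,190:334],None,fx=5,fy=5,interpolation=cv2.INTER_CUBIC)
cv2.imwrite('pics/w10.png',a[:,:720]);cv2.imwrite('pics/s10.png',b)
E
```

```text
[0.61309858 0.00544804 0.25026116] [252.41800453 134.18602663]
```

View pics/w10.png

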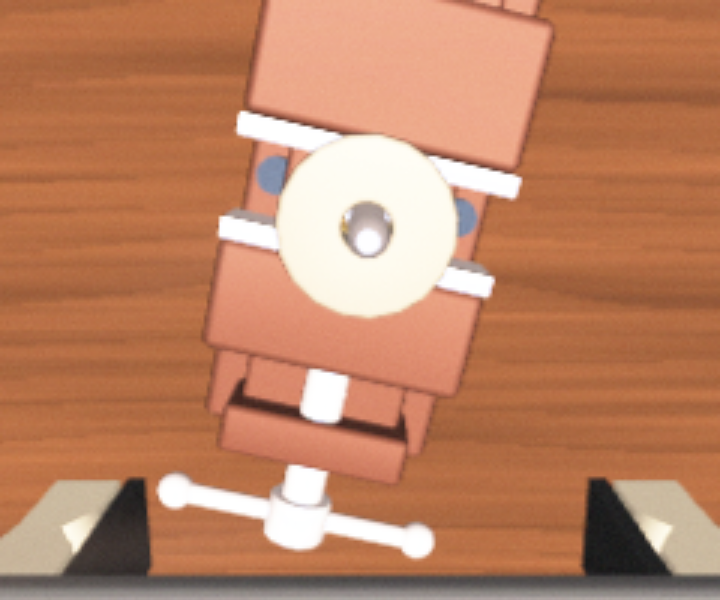

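View pics/s10.png

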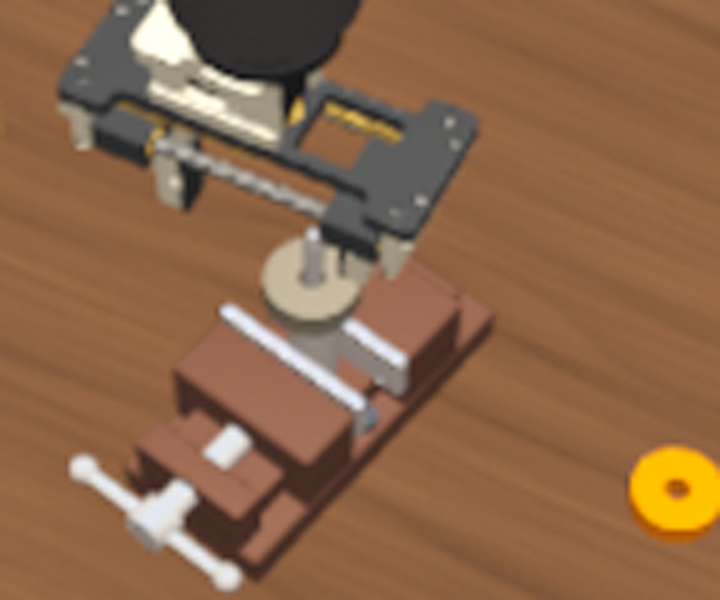

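The wheel sits flat and centred on the spindle. Its rim centre is at (252.3,135.3) against an expected (252.4,134.2). Back to the collar.

Call:
servo_tool([
  [[-0.004, -0.03, 0], [0, 0, 0], 0],
  [[-0.004, -0.03, 0], [0, 0, 0], 0],
  [[0, -0.03, 0], [0, 0, 0], 0],
  [[0, -0.03, 0], [0, 0, 0], 0],
  [[0, -0.03, 0], [0, 0, 0], 0],
  [[0, -0.03, 0], [0, 0, 0], 0],
  [[0, -0.03, 0], [0, 0, 0], 0],
  [[0, -0.03, 0], [0, 0, 0], 0],
  [[0, -0.03, 0], [0, 0, 0], 0],
  [[0, -0.03, 0], [0, 0, 0], 0],
  [[0, 0, 0.02], [0, 0, 0], 0],
  [[0, 0, 0.03], [0, 0, 0], 0],
  [[0, 0, 0.03], [0, 0, 0], 0],
  [[0, 0, 0.03], [0, 0, 0], 0],
  [[0, 0, 0.03], [0, 0, 0], 0],
  [[0, 0, 0.02], [0, 0, 0], 0],
  [[0, 0, 0.01], [0, 0, 0], 0],
  [[0, 0, 0], [0, 0, 0], 0],
  [[0, 0, 0], [0, 0, 0], 0],
])

```text
clock: 21.03
tool_pos: [0.6207, -0.2946, 0.0809]
orientation: [-180.0, 0.0, -180.0]
force: [0.2, 0.1, 0.6]
opening: 0.0877
```

```bash
python3 - <<'E'
from h import *
C=cam('wrist');o=telemetry.get_obs()
im=optics.snapshot('wrist')[:,:,::-1].copy()
print(o['tool_pos'],proj('wrist',(.6209,-.2951,.048),C));cv2.imwrite('pics/w11.png',im)
E
```

```text
[ 0.62069039 -0.29459617  0.08094951] [252.5024053  214.15355024]
```

View pics/w11.png

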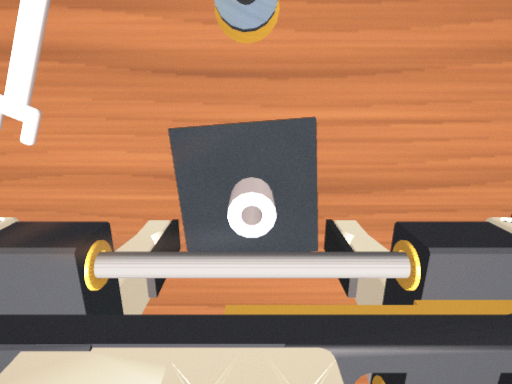

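The collar is at (252,214), as predicted. Descend and grip, slightly above half height.

Call:
servo_tool([
  [[0, 0, 0.015], [0, 0, 0], 0],
  [[0, 0, 0.02], [0, 0, 0], 0],
  [[0, 0, 0.015], [0, 0, 0], 0],
  [[0, 0, 0.01], [0, 0, 0], 0],
  [[0, 0, 0.005], [0, 0, 0], 0],
  [[0, 0, 0], [0, 0, 0], 0],
  [[0, 0, 0], [0, 0, 0], 0.5],
  [[0, 0, 0], [0, 0, 0], 0.8],
  [[0, 0, 0], [0, 0, 0], 1],
  [[0, 0, 0], [0, 0, 0], 1],
  [[0, 0, 0], [0, 0, 0], 1],
  [[0, 0, 0], [0, 0, 0], 1],
  [[0, 0, 0], [0, 0, 0], 1],
  [[0, 0, 0], [0, 0, 0], 1],
])

```text
clock: 22.25
tool_pos: [0.6205, -0.2945, 0.0152]
orientation: [-180.0, 0.0, 180.0]
force: [-0.4, 0.4, -0.5]
opening: 0.0396
```

Call:
servo_tool([
  [[0, 0, 0], [0, 0, 0], 1],
  [[0, 0, 0], [0, 0, 0], 1],
  [[0, 0, 0], [0, 0, 0], 1],
])

```text
clock: 22.5
tool_pos: [0.6206, -0.2945, 0.0152]
orientation: [-180.0, -0.0, -180.0]
force: [1.1, -0.3, 0.5]
opening: 0.0354
```

Call:
servo_tool([
  [[0, 0, -0.01], [0, 0, 0], 1],
  [[0, 0, -0.02], [0, 0, 0], 1],
  [[0, 0, -0.035], [0, 0, 0], 1],
  [[0, 0, -0.035], [0, 0, 0], 1],
  [[0, 0, -0.035], [0, 0, 0], 1],
  [[0, 0, -0.035], [0, 0, 0], 1],
  [[0, 0, -0.03], [0, 0, 0], 1],
  [[0, 0, -0.02], [0, 0, 0], 1],
  [[0, 0.02, 0], [0, 0, 0], 1],
  [[0, 0.03, 0], [0, 0, 0], 1],
  [[0, 0.03, 0], [0, 0, 0], 1],
  [[0, 0.03, 0], [0, 0, 0], 1],
  [[0, 0.03, 0], [0, 0, 0], 1],
  [[0, 0.03, 0], [0, 0, 0], 1],
  [[0, 0.03, 0], [0, 0, 0], 1],
  [[0, 0.03, 0], [0, 0, 0], 1],
  [[0, 0.03, 0], [0, 0, 0], 1],
  [[0, 0.03, 0], [0, 0, 0], 1],
  [[0, 0.01, 0], [0, 0, 0], 1],
  [[0, 0, 0], [0, 0, 0], 1],
])

```text
clock: 24.17
tool_pos: [0.6201, 0.008, 0.2353]
orientation: [180.0, -0.0, -179.8]
force: [0.4, -0.5, -3.2]
opening: 0.0348
```

```bash
python3 - <<'E'
from h import *
C=cam('wrist');o=telemetry.get_obs();p=np.array(o['tool_pos'])
im=optics.snapshot('wrist')[:,:,::-1].copy()
print(p,o['orientation'],o['force'],o['opening'],proj('wrist',(.564,.005,.187),C),proj('wrist',p+[0,0,.0328],C));cv2.imwrite('pics/w12.png',cv2.resize(im[90:290,170:340],None,fx=4,fy=3))
E
```

```text
[0.6201119  0.00800435 0.23532521] [ 1.79968914e+02 -2.23500031e-02 -1.79835631e+02] [ 0.4094585  -0.49864691 -3.20775747] 0.034826271372661144 [249.17743159 132.44246568] [253.83733371 263.25624223]
```

View pics/w12.png

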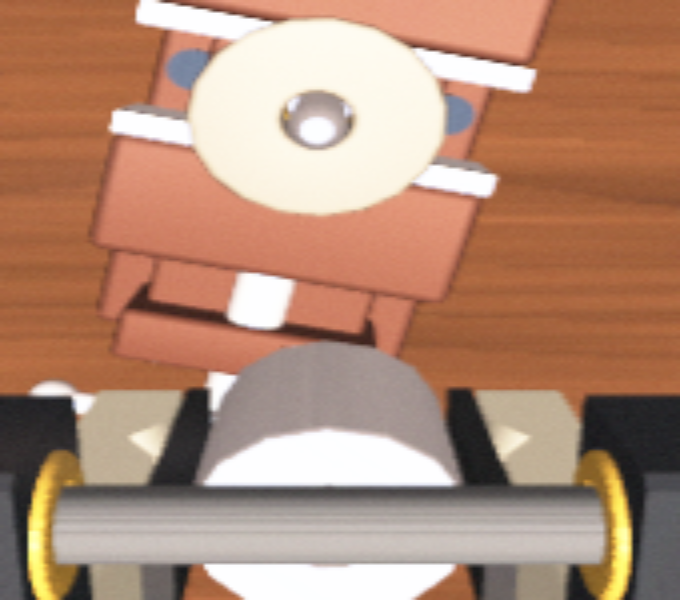

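The tip is at (248.9,132) against a predicted (249.2,132.4). Align and lower.

Call:
servo_tool([
  [[0.014, -0.001, 0], [0, 0, 0], 1],
  [[0.014, -0.001, 0], [0, 0, 0], 1],
  [[0.014, -0.0008, 0], [0, 0, 0], 1],
  [[0.01, 0, 0], [0, 0, 0], 1],
  [[0.0045, 0, 0], [0, 0, 0], 1],
  [[0, 0, 0.015], [0, 0, 0], 1],
  [[0, 0, 0.01], [0, 0, 0], 1],
  [[0, 0, 0], [0, 0, 0], 1],
  [[0, 0, 0], [0, 0, 0], 1],
])

```text
clock: 24.97
tool_pos: [0.5639, 0.0023, 0.2095]
orientation: [-180.0, -0.1, 180.0]
force: [-0.2, 0.7, -2.7]
opening: 0.0348
```

y reads 0.0023, so correct by +3 mm before threading.

Call:
servo_tool([
  [[0, 0.003, 0], [0, 0, 0], 1],
  [[0, 0, 0], [0, 0, 0], 1],
  [[0, 0, 0], [0, 0, 0], 1],
])

```text
clock: 25.22
tool_pos: [0.5644, 0.006, 0.2106]
orientation: [180.0, 0.0, -180.0]
force: [0.5, 0.3, -2.6]
opening: 0.035
```

```bash
python3 - <<'E'
from h import *
C=cam('wrist');o=telemetry.get_obs();p=np.array(o['tool_pos'])
im=optics.snapshot('wrist')[:,:,::-1].copy()
print(p,o['orientation'],proj('wrist',(.564,.005,.147),C),proj('wrist',p+[0,0,.0328],C));cv2.imwrite('pics/w13.png',cv2.resize(im[130:330,150:350],None,fx=3,fy=3))
E
```

```text
[0.56444333 0.00595765 0.21058152] [ 1.79994044e+02  3.49330355e-02 -1.79983717e+02] [251.92140809 199.32821531] [253.84075057 263.22251093]
```

View pics/w13.png

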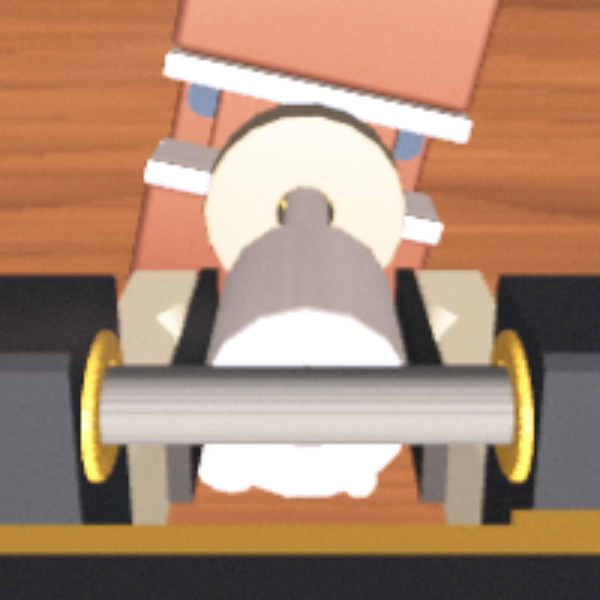

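Wheel, spindle and collar are co-linear at crop u of about 305, 306 and 308, so within 0.5 mm. Lower.

Call:
servo_tool([
  [[0, 0, 0.005], [0, 0, 0], 1],
  [[0, 0, 0.005], [0, 0, 0], 1],
  [[0, 0, 0.004], [0, 0, 0], 1],
  [[0, 0, 0.004], [0, 0, 0], 1],
  [[0, 0, 0.004], [0, 0, 0], 1],
  [[0, 0, 0.004], [0, 0, 0], 1],
  [[0, 0, 0], [0, 0, 0], 1],
])

```text
clock: 25.85
tool_pos: [0.5635, 0.0056, 0.183]
orientation: [-180.0, -0.1, 180.0]
force: [-1.0, -0.7, -3.5]
opening: 0.0348
```

Call:
servo_tool([
  [[0, 0, 0.005], [0, 0, 0], 1],
  [[0, 0, 0.005], [0, 0, 0], 1],
  [[0, 0, 0.005], [0, 0, 0], 1],
  [[0, 0, 0.004], [0, 0, 0], 1],
  [[0, 0, 0.002], [0, 0, 0], 1],
  [[0, 0, 0.001], [0, 0, 0], 1],
  [[0, 0, 0.001], [0, 0, 0], 1],
  [[0, 0, 0], [0, 0, 0], 1],
])

```text
clock: 26.52
tool_pos: [0.564, 0.0057, 0.1611]
orientation: [-180.0, -0.0, -180.0]
force: [-1.1, 0.7, -2.4]
opening: 0.0348
```

Call:
servo_tool([
  [[0, 0, 0.001], [0, 0, 0], 1],
  [[0, 0, 0.001], [0, 0, 0], 1],
  [[0, 0, 0.0003], [0, 0, 0], 1],
  [[0, 0, 0], [0, 0, 0], 1],
])

```text
clock: 26.85
tool_pos: [0.564, 0.0057, 0.1588]
orientation: [180.0, -0.0, -180.0]
force: [-0.5, 0.4, -2.9]
opening: 0.0351
```

Call:
servo_tool([
  [[0, 0, 0.0005], [0, 0, 0], 1],
  [[0, 0, 0], [0, 0, 0], 1],
])

```text
clock: 27.02
tool_pos: [0.564, 0.0057, 0.1583]
orientation: [-180.0, -0.0, 180.0]
force: [-0.2, -0.5, -2.2]
opening: 0.0348
```

Call:
servo_tool([
  [[0, 0, 0.0004], [0, 0, 0], 1],
  [[0, 0, 0], [0, 0, 0], 1],
])

```text
clock: 27.18
tool_pos: [0.5641, 0.0057, 0.1581]
orientation: [-180.0, 0.0, -180.0]
force: [-0.2, 0.6, -1.7]
opening: 0.0345
```

Call:
servo_tool([
  [[0, 0, 0.0004], [0, 0, 0], 1],
  [[0, 0, 0], [0, 0, 0], 1],
])

```text
clock: 27.35
tool_pos: [0.5642, 0.0057, 0.1581]
orientation: [-180.0, 0.0, -180.0]
force: [-1.9, 0.4, 1.5]
opening: 0.0351
```

Seated: TCP z is 0.1581 against an expected 0.1582, and the force has turned positive. Release, rise and check.

Call:
servo_tool([
  [[0, 0, 0], [0, 0, 0], 0.55],
  [[0, 0, 0], [0, 0, 0], 0.4],
  [[0, 0, 0], [0, 0, 0], 0.2],
  [[0, 0, 0], [0, 0, 0], 0],
  [[0, 0, 0], [0, 0, 0], 0],
  [[0, 0, 0], [0, 0, 0], 0],
  [[0, 0, -0.01], [0, 0, 0], 0],
  [[0, 0, -0.02], [0, 0, 0], 0],
  [[0, 0, -0.03], [0, 0, 0], 0],
  [[0, 0, -0.03], [0, 0, 0], 0],
  [[0, 0, -0.02], [0, 0, 0], 0],
  [[-0.024, 0, 0], [0, 0, 0], 0],
  [[-0.024, 0, 0], [0, 0, 0], 0],
  [[0, 0, 0], [0, 0, 0], 0],
  [[0, 0, 0], [0, 0, 0], 0],
])

```text
clock: 28.6
tool_pos: [0.6125, 0.0056, 0.2674]
orientation: [-180.0, -0.0, 180.0]
force: [-1.1, -0.1, -0.4]
opening: 0.0872
```

```bash
python3 - <<'E'
from h import *
C=cam('wrist');o=telemetry.get_obs()
im=optics.snapshot('wrist')[:,:,::-1].copy();s=optics.snapshot('scene')[:,:,::-1]
print(o['tool_pos'],proj('wrist',(.564,.005,.191),C),proj('wrist',(.564,.005,.147),C))
a=cv2.resize(im[60:260,130:370],None,fx=3,fy=3);b=cv2.resize(s[100:340,90:450],None,fx=2.2,fy=2.2,interpolation=cv2.INTER_CUBIC)
cv2.imwrite('pics/w14.png',a);cv2.imwrite('pics/s14.png',b)
E
```

```text
[0.61251919 0.00559147 0.26744962] [252.27682724 138.44302471] [252.2385443  132.97417462]
```

View pics/w14.png

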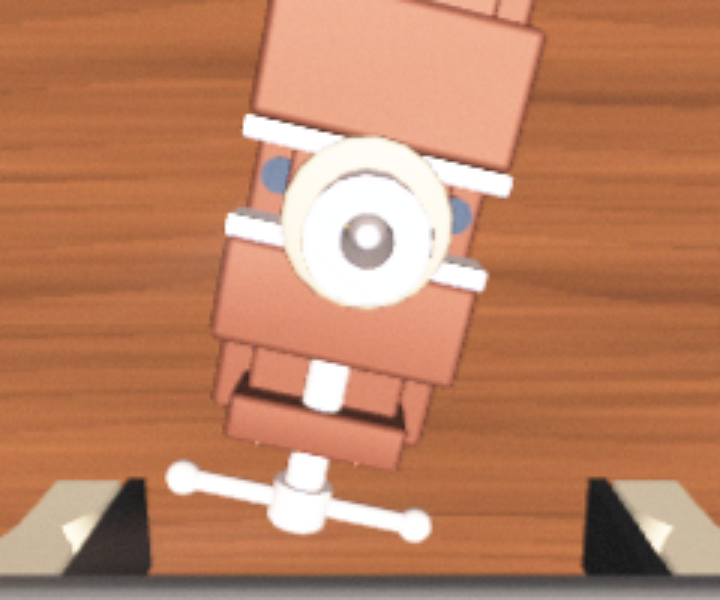

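View pics/s14.png

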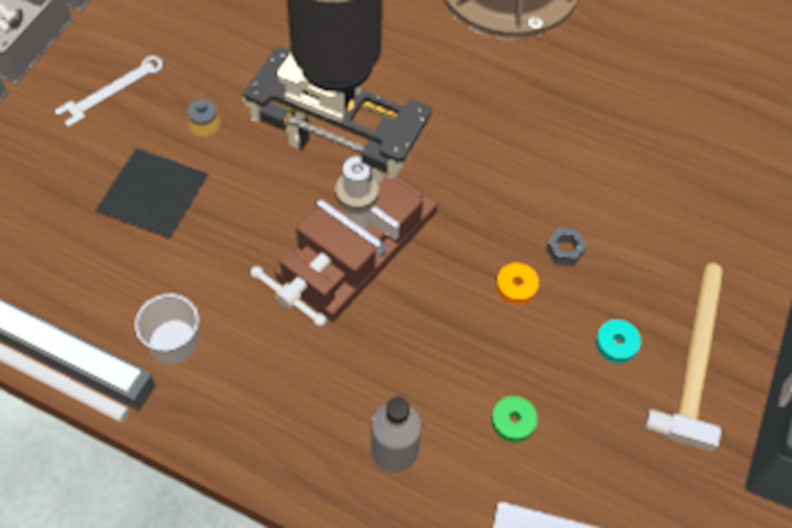

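The collar top ring is at wrist crop (367,240), about (252.2,139.5) against an expected (252.3,138.4). It stands flat on the wheel, with the spindle tip inside its bore. The bystanders and look-alikes are where they were, and the gripper is clear, so I'm handing in.

```bash
python3 -c "
from plant import ctrl; print(ctrl.close_job())"
```

```text
the job is handed in; nothing more can be done
None
```

The wheel is on the spindle, sitting on the spacer, and the collar is back on top of it. I handed the job in at about 29 s of the 72 s limit.

**What I did:** I lifted the collar off and stood it on the mat; the spacer stayed on the shoulder. I took the tan-grey wheel and lowered it onto the spacer under grip until it touched, then lowered the collar onto it the same way.

**Last checks:**
- **Seating heights:** the wheel touched down at tool height 0.1306 m (0.1307 expected) and the collar at 0.1581 m (0.1582 expected). Contact forces were under 4 N.
- **Alignment:** after release, both parts appeared in the wrist view within about 1 pixel of where they should be, flat and on the spindle.
- **Surroundings:** the final scene view shows the brush, nut, hammer, spanner and coloured discs apparently unmoved, with the mat empty and the gripper clear.
- **Disagreements:** the top and scene cameras differed by 3–4 mm on the first position fixes, so I relied on the wrist camera. The tool was 3 mm off in y before the collar went back on, and I corrected it before lowering. No check failed.

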